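Close up the carton row and lock the end stop

TASK

Close up the row in the display tray: slide the red end stop along until all four cartons stand upright and square, snug against one another and the divider, firmly enough that the stop still bears on them when you let go, but without squeezing or crushing them. Then flip the red cam lever over centre, all the way closed, to lock the stop's tube; press the lever firmly but do not slam or strain it, and leave the rest of the counter alone.

Things in the scene. Friction and masses are not known exactly. Their poses are not given: they have to be found in the camera images.
- rack: Black display tray with red ticket strips, fixed to the counter. Its y axis runs along the row, from the clamp to the divider; z up; origin on the counter on the tray's middle line. Floor 12 mm up, 106 mm wide, lips 34 mm high. At y = -112 mm an aluminium collar (36 mm along y, x from -28 to +52 mm, 93 mm high) carries the end stop's 20 mm tube, lying along y at height 60 mm.
- end_stop: Red end stop on the tube through the collar; it moves only along the rack's y. Carrier plate 100 mm wide, 6 mm thick, top edge 132 mm above the counter; its axes are the rack's, its origin at the foot of its front (+y) face. In front stands a pressure plate on rubber buffers (5 N per mm, 6 mm of travel), its face 12 mm ahead of the origin. Slides with about 6 N of friction while the lever is open, stays where it is left, is locked once clamped.
- stop_grip (a point): Middle of the black upright grip on top of the end stop: grip 12 mm thick along the rack's y, 42 mm wide along x, standing free from 132 to 179 mm above the counter, with a bead 16 mm thick at its top; this point is 160 mm above the counter and 6 mm to -y of the end stop's origin.
- divider: Grey divider plate that ends the row on the +y side, 100 mm wide, 118 mm high; bolted fast in the tray, at a different place each time. Origin at the foot of the face that looks at the cartons (axes as the rack's).
- lever: Red cam lever on the collar. Origin on its pivot axis (the rack's y), z along the lever to its pad. Found about upright, within 10 degrees. Swing it over to the rack's -x, 90 degrees, until it stops level, 105 mm above the counter. It resists with up to about 10 N at the pad, most near half-way; 14 degrees before level it goes over centre and snaps to the end by itself; let go earlier it springs back.
- lever_pivot (a point): Axis of the cam lever (it turns about the rack's y axis), 105 mm above the counter, above the collar.
- lever_pad (a point): Middle of the lever's thumb pad, 79 mm from the pivot; the pad is 26 mm wide along the rack's y, 10 mm thick, 34 mm long, so the lever ends 96 mm from the pivot.
- carton1: White carton of cards, no. 1 of the row counted from the divider, standing on edge: 92 mm (x) by 118 mm high, 26 to 38 mm thick along y (no two are alike), 0.12 to 0.26 kg, 0.7 to 1.9 N to slide. Origin under its middle, on the tray floor. Stands loose, a little askew, some mm from its neighbours.
- carton2: Yellow carton of cards, no. 2 of the row counted from the divider, standing on edge: 92 mm (x) by 118 mm high, 26 to 38 mm thick along y (no two are alike), 0.12 to 0.26 kg, 0.7 to 1.9 N to slide. Origin under its middle, on the tray floor. Stands loose, a little askew, some mm from its neighbours.
- carton3: Blue carton of cards, no. 3 of the row counted from the divider, standing on edge: 92 mm (x) by 118 mm high, 26 to 38 mm thick along y (no two are alike), 0.12 to 0.26 kg, 0.7 to 1.9 N to slide. Origin under its middle, on the tray floor. Stands loose, a little askew, some mm from its neighbours.
- carton4: Green carton of cards, no. 4 of the row counted from the divider, standing on edge: 92 mm (x) by 118 mm high, 26 to 38 mm thick along y (no two are alike), 0.12 to 0.26 kg, 0.7 to 1.9 N to slide. Origin under its middle, on the tray floor. Stands loose, a little askew, some mm from its neighbours.
- stapler: Red and black stapler, 140 x 36 x 48 mm; a bystander. Origin under its middle.
- tape_dispenser: Black tape dispenser, 150 x 58 x 80 mm; a bystander. Origin under its middle.
- sticky_notes: Stack of sticky note blocks, 76 x 76 x 48 mm, behind the tray; a bystander. Origin under its middle.
- pen_cup: Steel cup of pens, 80 mm wide, 142 mm high; a bystander. Origin under its middle.
- glue_stick: Standing glue stick, 27 mm wide, 100 mm high, behind the tray; a bystander. Origin under its middle.
- calculator: Grey calculator, 150 x 85 x 19 mm; a bystander. Origin under its middle.
- spare_carton: Orange carton lying flat, 118 x 92 x 32 mm, behind the tray; a bystander. Origin under its middle.
Mind the look-alikes: they are no part of the job. Several things have the shape of the carton3; the one meant has the colours described above.

How it is judged:
By the outcome, as a careful person would: the job done as asked, in the order asked, and still so for the second after the job is handed in, with the robot touching nothing.
It also fails if it takes over 72 s, if anything falls off the work surface, if the arm or the gripper's body presses on something with over 40 N, if the wrist force passes 120 N, or if a joint passes its speed limit or range.

ROBOT

A 6-joint arm with a two-finger parallel gripper is mounted at the origin on the work surface. World frame = base frame: x ahead of the robot, y to its left, z up, the work surface at z = 0. Lengths are in mm, angles in rad, forces in N, time in s.
With the tool pointing down it reaches from about 275 to 1000 mm from the base axis. Payload 8.4 kg.
Tool frame: the origin (TCP) lies between the finger pads; the fingertips stand r.nose_length ahead of it and the grasp point (between the pads) lies 8 mm behind it (r.nose_length is the distance from the TCP to the fingertips, in mm); y points along the fingers, x is the direction in which the jaws open and shut, and the axes are right-handed (so a half turn about y gives the same grasp; the last joint's range is limited). The gripper opens to 85 mm and grips with 20 to 120 N. Pads are 22 mm wide; open, the fingers measure 114 mm over their backs; the gripper's body (76 mm by 85 mm) begins 54 mm behind the grasp point. The pads swing forward as they close: fully open they stand 13 mm farther back than shut.
Start: joints at [1.209, 0.353, 1.633, -0, 1.155, -0.002], TCP at [220.053, 584.983, 242.281] pointing down, gripper open.
Joint ranges: [-2.63, 2.63], [-0.92, 2.1], [0.06, 2.66], [-1.3, 4.44], [0, 2.69], [-3.02, 3.02]. Speed limits (rad/s): [2.22, 2.22, 2.79, 3.14, 3.14, 3.14].

INTERFACE

Orientations are given as [roll, pitch, yaw] about the fixed x, y, z axes, in that order (R = Rz(yaw) Ry(pitch) Rx(roll)).
In Python, from rig import r, cams, order gives the robot as it stands. The module is installed in compiled form; this text tells all that it offers.
- The arm moves only by the shell command python3 -m crank 'ROWS' [FORCE]. ROWS is JSON, a list of rows, each a list of 7 numbers: the turn, a rotation vector about the tool's x, y, z in degrees, then the shift along the tool's x, y, z in cm, then the opening, from -1 (shut) to 1 (fully open). A call has exactly 10 rows; each row shifts and turns the pose as measured when the row begins, along the tool's axes as they then stand; what a row does not reach is not made up. A row lasts 1/12 s, in which the tool goes at most 41.7 mm and 7.16 degrees, less where a joint would pass 70% of its speed; a pose out of reach is approached as far as the arm can. A call with a gripper value outside its range is refused whole. The fingers move at their own pace and stop on an object; FORCE is the grip in N (left out, the last holds). Time passes only in rows, so rows that do not move let the fingers close, or fill a call up. It gives the time, the measured TCP pose, the force and the opening at its end, in the units of the state.
- r.sense(): the state, without advancing time (a new reading comes with each control period).
- cams.grab_frame(name): name is "scene" or "top" or "wrist"; returns the picture (420x560x3 uint8, blue, green, red); there is no depth.
- cams.camera_info(name): a dict with "intrinsics" (3x3 intrinsics, pixels), "view" (4x4, takes a point from world to camera coordinates); the wrist camera has in their place "hand_eye" (4x4, takes a point from camera to tool coordinates, whose origin is the TCP and whose axes are the tool frame's). Camera axes: x right, y up, looking along -z (the intrinsics and any distortion apply to the point x, -y, -z); pixel columns grow to the right and rows downward; lengths in mm; the calibration is good to about 2 mm. A picture is of the moment at which its call begins: read the wrist's pose just before it. camera_info takes no time and is no camera call.
- order.sign_off(): hands the job in, once; it reports no verdict.
The state is a dict: "clock": time; "qpos": joint angles; "qvel": joint speeds; "joint_efforts": joint torques, N m; "eef_pos": TCP position; "tcp_rot": TCP orientation; "contact_force": force on the tool from outside, world axes, zero at the start; "wrist_torque": the same for the moment, N m; "opening": opening from 0.0 (shut) to 1.0 (fully open).
Only numpy, scipy, OpenCV 4.12 (cv2) and the standard library are available. Lean on these libraries where they do the work, as an engineer would, in place of code of your own. Each camera call takes 0.05 s, during which the arm holds its last target.

## Working session

There is one attempt and no reset: what is moved stays moved. The work goes in short steps, Python scripts to look and compute and a shell command to move; the robot and the scene stay as the last step left them, time stands still between calls to the robot, and variables do not carry over. Pictures are saved under pics/ and viewed, and the job is handed in when it is done.

```bash
mkdir -p pics; python3 - <<'E'
from rig import r,cams,order
import cv2,numpy as np
print(r.sense(), r.nose_length)
for n in ["scene","top","wrist"]:
    print(n,cams.camera_info(n)); cv2.imwrite(f"pics/{n}0.png",cams.grab_frame(n))
E
```

```text
{'clock': 0.0, 'qpos': array([ 1.20859107e+00,  3.53631246e-01,  1.63413387e+00,  1.04503496e-05,
        1.15519499e+00, -2.38416203e-03]), 'qvel': array([ 0.00068499,  0.00220349,  0.000958  , -0.00016766, -0.00079642,
        0.00017583]), 'joint_efforts': array([ 3.14255667e-03, -6.05261207e+01, -3.42078602e+01,  9.15475857e-05,
        9.22510866e-03, -5.87787167e-05]), 'eef_pos': array([219.89215223, 584.55102993, 241.57233633]), 'tcp_rot': array([-1.57078351e+00,  1.36743264e-03,  1.21097102e+00]), 'contact_force': array([ 0.35746355,  0.97082582, -0.31248834]), 'wrist_torque': array([ 0.04508491, -0.01372075,  0.00832975]), 'opening': 1.0012139835496494} 11.0
scene {'intrinsics': array([[493.03909288,   0.        , 281.66211825],
       [  0.        , 493.03909288, 207.6996786 ],
       [  0.        ,   0.        ,   1.        ]]), 'view': array([[ 2.65947914e-01,  9.63961333e-01,  7.08905886e-03,
        -1.47199970e+02],
       [-5.84675282e-01,  1.55450858e-01,  7.96234793e-01,
         2.44067089e+02],
       [ 7.66437552e-01, -2.15901780e-01,  6.04946196e-01,
        -2.
[... 455 characters left out ...]
      [-1.06647664e-01, -5.57211669e-04,  9.94296719e-01,
        -1.37277138e+03],
       [ 0.00000000e+00,  0.00000000e+00,  0.00000000e+00,
         1.00000000e+00]])}
wrist {'intrinsics': array([[313.4242771 ,   0.        , 277.70639591],
       [  0.        , 313.4242771 , 209.43707929],
       [  0.        ,   0.        ,   1.        ]]), 'hand_eye': array([[ 9.99999808e-01, -6.10690040e-04,  1.09182142e-04,
        -1.04451679e+00],
       [ 3.02508833e-04,  3.26360079e-01, -9.45245475e-01,
        -1.31468325e+02],
       [ 5.41619305e-04,  9.45245326e-01,  3.26360201e-01,
         8.39845540e+01],
       [ 0.00000000e+00,  0.00000000e+00,  0.00000000e+00,
         1.00000000e+00]])}
```

View pics/scene0.png

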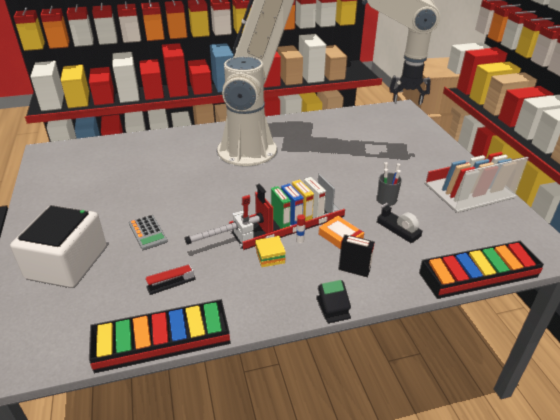

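View pics/top0.png

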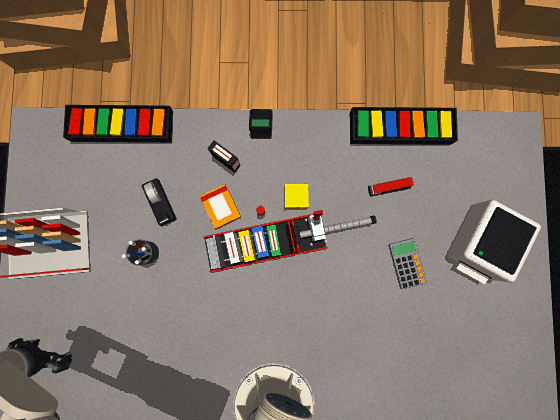

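View pics/wrist0.png

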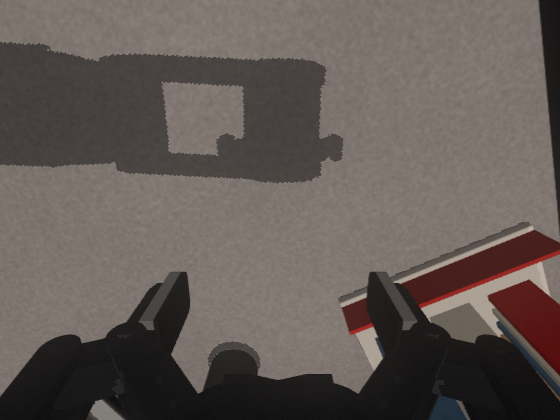

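```bash
cat > h.py <<'E'
import cv2,numpy as np
from scipy.spatial.transform import Rotation as Ro
from rig import r,cams,order
def cam(n):
    c=cams.camera_info(n); K=np.array(c['intrinsics'])
    if 'view' in c: V=np.array(c['view'])
    else:
        s=r.sense(); T=np.eye(4); T[:3,:3]=Ro.from_euler('xyz',s['tcp_rot']).as_matrix(); T[:3,3]=s['eef_pos']
        V=np.linalg.inv(T@np.array(c['hand_eye']))
    return K,V
def proj(P,K,V):
    P=np.atleast_2d(np.array(P,float)); p=P@V[:3,:3].T+V[:3,3]
    p=p*[1,-1,-1]; q=p@K.T; return q[:,:2]/q[:,2:]
def back(uv,z,K,V):
    d=np.linalg.inv(K)@[uv[0],uv[1],1]; d=V[:3,:3].T@(d*[1,-1,-1]); o=-V[:3,:3].T@V[:3,3]
    return o+d*(z-o[2])/d[2]
def crop(img,x0,y0,x1,y1,s,name):
    c=cv2.resize(img[y0:y1,x0:x1],None,fx=s,fy=s,interpolation=cv2.INTER_CUBIC); cv2.imwrite('pics/'+name,c)
E
python3 - <<'E'
import cv2
from h import crop
crop(cv2.imread('pics/top0.png'),190,170,390,300,4,'tc0.png')
crop(cv2.imread('pics/scene0.png'),180,155,360,285,4,'sc0.png')
E
```

```text
(no output)
```

View pics/tc0.png

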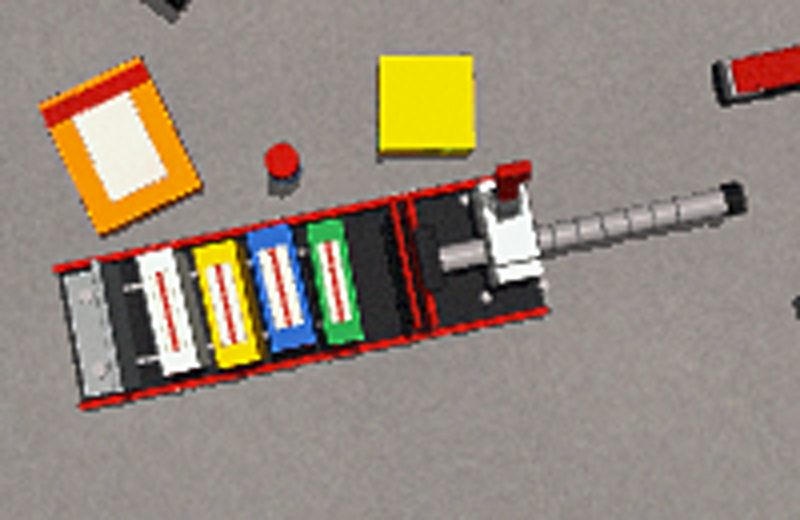

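View pics/sc0.png

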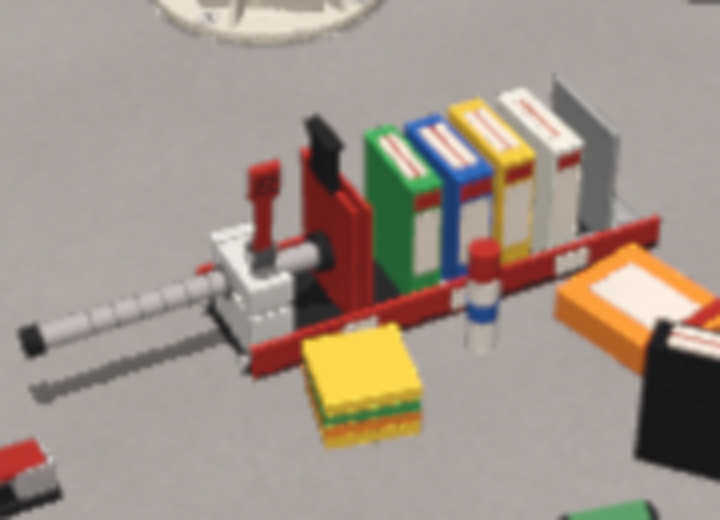

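```bash
python3 - <<'E'
from h import *
K,V=cam('top')
b=lambda u,v,z: back((190+u/4,170+v/4),z,K,V)
for n,u,v,z in [('lipTL',54,268,34),('lipBL',80,407,34),('lipBR',548,311,34),('lipTR',531,165,34),('colBR',540,278,93),('colBL',492,285,93),('tubeend',745,197,60),('tubefront',440,257,60),
 ('stopTop back top',408,196,132),('bot',436,326,132),('front top',390,200,132),('front bot',418,335,132),('divT',98,262,118),('divB',122,390,118),('levtop',513,166,200)]:
    print(n,b(u,v,z).round(0))
E
```

```text
lipTL [526. 230.  34.]
lipBL [416. 206.  34.]
lipBR [ 495. -167.   34.]
lipTR [ 612. -154.   34.]
colBR [ 519. -154.   93.]
colBL [ 513. -117.   93.]
tubeend [ 585. -320.   60.]
tubefront [536. -79.  60.]
stopTop back top [578. -51. 132.]
bot [482. -72. 132.]
front top [575. -38. 132.]
front bot [475. -59. 132.]
divT [528. 182. 118.]
divB [432. 162. 118.]
levtop [ 595. -123.  200.]
```

```bash
python3 -m crank '[[0,0,0,-2.7,-0.2,-2.8],[0,0,0,-2.7,-0.2,-2.8]]' 2>&1 | tail -1
python3 -m crank '[[0,0,0,-2.7,-0.2,-2.8,1],[0,0,0,-2.7,-0.2,-2.8,1],[0,0,0,-2.7,-0.2,-2.8,1],[0,0,0,-2.7,-0.2,-2.8,1],[0,0,0,-2.7,-0.2,-2.8,1],[0,0,0,-2.7,-0.2,-2.8,1],[0,0,0,-2.7,-0.2,-2.8,1],[0,0,0,-2.7,-0.2,-2.8,1],[0,0,0,-2.7,-0.2,-2.8,1],[0,0,0,-2.7,-0.2,-2.8,1]]'
```

```text
validation failed for argument at $[0]...
clock: 0.98
eef_pos: [388.7, 224.6, 259.1]
tcp_rot: [-1.569, 0.002, 1.222]
contact_force: [0.4, 0.3, 0.7]
opening: 1.004
```

```bash

python3 -m crank '[[0,0,0,-2.7,0,-2.8,1],[0,0,0,-2.7,0,-2.8,1],[0,0,0,-2.7,0,-2.8,1],[0,0,0,-2.7,0,-2.8,1],[0,0,0,-2.7,0,-2.8,1],[0,0,0,-2.7,0,-2.8,1],[0,0,0,-2.7,0,-2.8,1],[0,0,0,-2,0,-2.5,1],[0,-6,0,0,0,0,1],[0,-6,0,0,0,0,1]]'
python3 -m crank '[[0,-6,0,0,0,0,1],[0,-6,0,0,0,0,1],[0,-6,0,0,0,0,1],[0,-2,0,0,0,0,1],[0,0,0,0,0,0,1],[0,0,0,0,0,0,1],[0,0,0,0,0,0,1],[0,0,0,0,0,0,1],[0,0,0,0,0,0,1],[0,0,0,0,0,0,1]]'
python3 - <<'E'
from h import *
print(r.sense()['eef_pos'],r.sense()['tcp_rot'])
cv2.imwrite('pics/w1.png',cams.grab_frame('wrist'))
E
```

```text
clock: 1.82
eef_pos: [530.6, -70.6, 259.8]
tcp_rot: [-1.573, 0.002, 1.428]
contact_force: [-0.7, -0.5, 0.5]
opening: 1.003
clock: 2.65
eef_pos: [529.8, -72.9, 257.7]
tcp_rot: [-1.568, 0.001, 1.791]
contact_force: [-0.2, -0.1, -0.3]
opening: 1.001
[529.84798855 -72.90555249 257.74321689] [-1.56840364e+00  1.09076352e-03  1.79140036e+00]
```

View pics/w1.png

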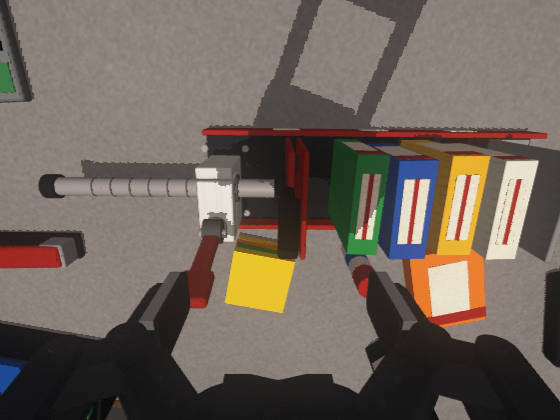

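```bash
python3 - <<'E'
from h import *
im=cv2.imread('pics/w1.png')
crop(im,180,120,380,270,4,'w1a.png'); crop(im,380,120,560,270,4,'w1b.png')
E
```

```text
(no output)
```

View pics/w1a.png

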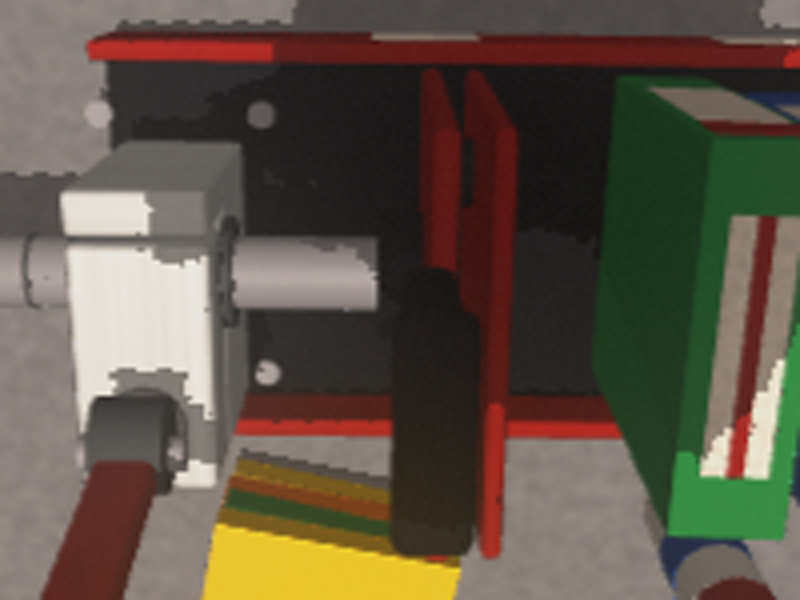

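View pics/w1b.png

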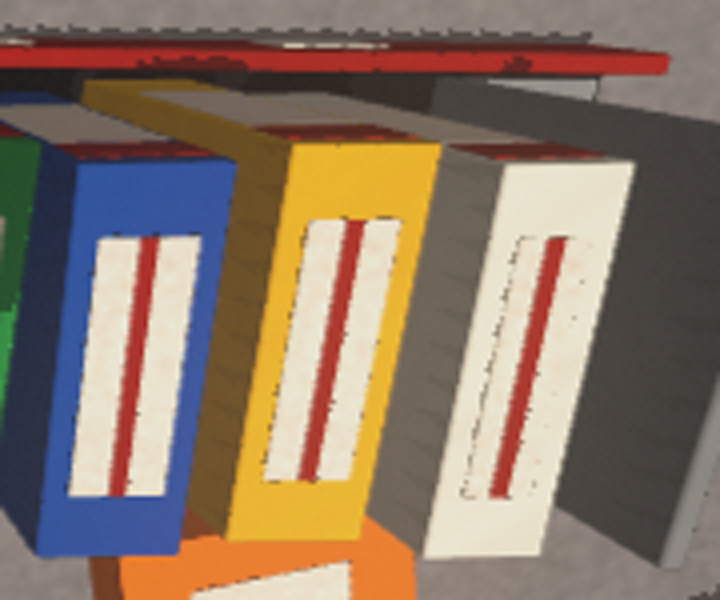

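```bash
cat > fit.py <<'E'
from h import *
from scipy.optimize import least_squares
def TR(p,pts):
    c,s=np.cos(p[2]),np.sin(p[2]); pts=np.array(pts,float)
    return np.c_[p[0]+c*pts[:,0]-s*pts[:,1],p[1]+s*pts[:,0]+c*pts[:,1],pts[:,2]]
def inv(p,P):
    c,s=np.cos(p[2]),np.sin(p[2]); d=np.array(P)[:2]-p[:2]; return np.array([c*d[0]+s*d[1],-s*d[0]+c*d[1],P[2]])
E
python3 - <<'E'
from fit import *
K,V=cam('wrist')
f=lambda u,v:(180+u/4,120+v/4); g=lambda u,v:(380+u/4,120+v/4)
col=[((-28,-130,93),f(62,193)),((-28,-94,93),f(203,193)),((52,-94,93),f(216,487))]
# yaw from near lip
a=back(f(90,48),34,K,V); b=back(g(668,65),34,K,V); print(a,b,np.degrees(np.arctan2(-(b-a)[0],(b-a)[1])))
P=np.array([c[0] for c in col]);Q=np.array([c[1] for c in col])
def res(p):
    e=(proj(TR(p,P),K,V)-Q).ravel()
    l=[inv(p,a)[0]-inv(p,b)[0]]
    return np.r_[e,np.array(l)*1]
s=least_squares(res,[520,-20,.21]); p=s.x; print(p,np.degrees(p[2]),s.fun.round(1)); np.save('rack.npy',p)
print('lips',inv(p,a),inv(p,b))
for n,uv,z in [('press near',f(512,130),132),('press far',f(492,556),132),('press nearback',f(498,130),132),('carrier near front',f(460,132),132),('carr near back',f(437,132),132),('grip topfarL',f(392,550),179),('grip topfarR',f(472,550),179),('topnearR?',f(480,310),179),
 ('divider far front top',g(660,568),118+0),('div far back',g(685,568),118),('tubeaxis',f(378,272),60),('lev hub',f(130,430),105),
 ('g1',f(712,138),130),('g2',f(798,140),130),('g3',f(668,537),130),('g4',f(782,537),130),
 ('b1',g(78,163),130),('b2',g(235,163),130),('b3',g(38,555),130),('b4',g(178,552),130),
 ('y1',g(290,143),130),('y2',g(440,143),130),('y3',g(225,540),130),('y4',g(360,538),130),
 ('w1',g(500,163),130),('w2',g(633,163),130),('w3',g(424,558),130),('w4',g(540,555),130)]:
    print(n,inv(p,back(uv,z,K,V)).round(1))
E
```

```text
[ 496.65163    -166.88202152   34.        ] [417.30434939 206.53269628  34.        ] 11.996407952206622
[ 5.23211311e+02 -2.46667527e+01  2.09410086e-01] 11.998314120804679 [-1.4 -1.1  1.  -0.6  0.5  2.1 -0. ]
lips [ -55.54357507 -133.58709012   34.        ] [-55.53087459 248.16484799  34.        ]
press near [-49.1 -25.5 132. ]
press far [ 48.1 -25.9 132. ]
press nearback [-49.1 -28.3 132. ]
carrier near front [-48.6 -36.1 132. ]
carr near back [-48.5 -40.8 132. ]
grip topfarL [ 22.3 -49.1 179. ]
grip topfarR [ 22.1 -34.1 179. ]
topnearR? [-24.8 -34.3 179. ]
divider far front top [ 55.8 210.3 118. ]
div far back [ 55.8 216.3 118. ]
tubeaxis [  0.5 -53.2  60. ]
lev hub [  29.1 -113.2  105. ]
g1 [-47.7  16.  130. ]
g2 [-47.5  33.8 130. ]
g3 [ 43.8  14.6 130. ]
g4 [ 43.5  40.8 130. ]
b1 [-42.9  51.  130. ]
b2 [-43.3  83.5 130. ]
b3 [ 47.9  54.2 130. ]
b4 [ 46.8  86.4 130. ]
y1 [-47.6  94.1 130. ]
y2 [-48.  125.1 130. ]
y3 [ 43.6  96.7 130. ]
y4 [ 42.7 127.7 130. ]
w1 [-44.  138.5 130. ]
w2 [-44.3 166.  130. ]
w3 [ 47.6 143.5 130. ]
w4 [ 46.5 170.1 130. ]
```

```bash
cat >> fit.py <<'E'
def delta(xr,yr,z,p=None):
    p=np.load('rack.npy') if p is None else p
    s=r.sense(); T=TR(p,[(xr,yr,z)])[0]; R=Ro.from_euler('xyz',s['tcp_rot']).as_matrix()
    print('rack pos now',inv(p,s['eef_pos']).round(1),'yaw',np.degrees(s['tcp_rot'][2])-90-np.degrees(p[2]),'tool delta cm',(R.T@(T-s['eef_pos'])/10).round(2))
    c,sn=np.cos(p[2]),np.sin(p[2]); F=s['contact_force']; print('F rack',np.round([c*F[0]+sn*F[1],-sn*F[0]+c*F[1],F[2]],1),'clock',round(s['clock'],2),'op',round(s['opening'],3))
E
python3 - <<'E'
from fit import *
delta(0,-42.5,150)
K,V=cam('wrist'); p=np.load('rack.npy')
for u,v in [(660,568),(685,568)]: print(inv(p,back((380+u/4,120+v/4),130,K,V)))
K,V=cam('top')
for u,v in [(98,262),(122,390)]: print(inv(p,back((190+u/4,170+v/4),130,K,V)))
E
```

```text
rack pos now [ -3.5 -48.5 257.8] yaw 0.6502103246303648 tool delta cm [ 0.61 10.77 -0.39]
F rack [ 0.1  0.9 -0.2] clock 2.7 op 1.003
[ 49.49492548 198.75947497 130.        ]
[ 49.42230679 204.54678071 130.        ]
[ 46.72887401 199.8850613  130.        ]
[-50.04661468 199.9998679  130.        ]
```

Candidates: for the stop grip, the black upright at wrist (288,222), against the black stand/terminal (top 223,155 / 260,123) and the pen cup (140,252). For the lever, the red lever at wrist (203,270), against the stapler (35,255) and glue stick (363,280). For the row cartons, the four in the tray, against the bins at top (66–170,125) and (352–455,125), the side rack (40,243) and the spare carton (220,205). The close crops w1a/w1b confirm the tray items: the geometry fits the stated sizes within 2 mm.

```bash

python3 -m crank '[[0,0.6,0,0.6,0,-0.4,0.1],[0,0,0,0,0,0,0.1],[0,0,0,0,0,0,0.1],[0,0,0,0,2,0,0.1],[0,0,0,0,2,0,0.1],[0,0,0,0,2,0,0.1],[0,0,0,0,1,0,0.1],[0,0,0,0,0.5,0,0.1],[0,0,0,0,0,0,0.1],[0,0,0,0,0,0,0.1]]' 25
python3 - <<'E'
from fit import *
delta(0,-42.5,150)
crop(cams.grab_frame('wrist'),120,100,520,400,2,'w2.png')
E
```

```text
clock: 3.53
eef_pos: [534.7, -64.9, 182.1]
tcp_rot: [-1.573, 0.002, 1.78]
contact_force: [-0.1, 0.0, 0.9]
opening: 0.551
rack pos now [  2.9 -41.8 182.1] yaw -0.018454097296185523 tool delta cm [-0.07  3.21  0.29]
F rack [-0.1  0.   0.9] clock 3.53 op 0.551
```

View pics/w2.png

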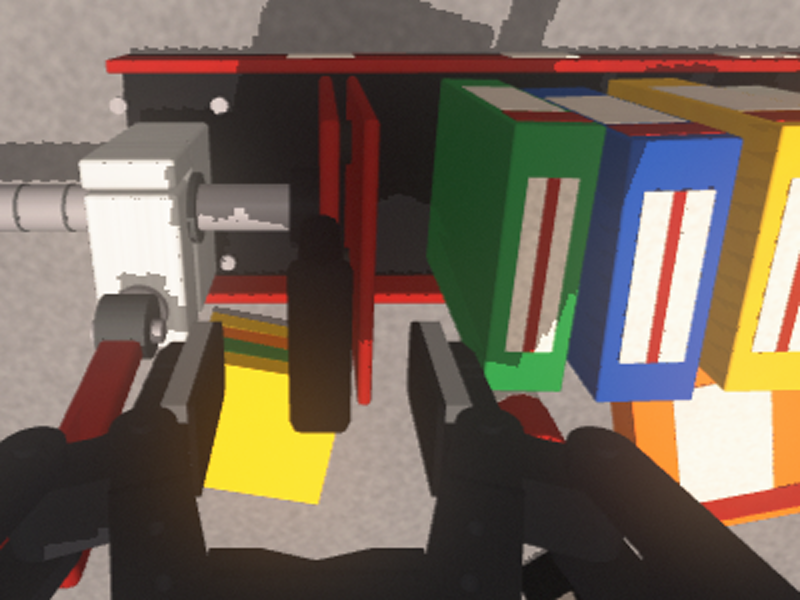

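```bash

python3 -m crank '[[0,0,0,0,0.8,0.2,0.1],[0,0,0,0,0.8,0,0.1],[0,0,0,0,0.8,0,0.1],[0,0,0,0,0.5,0,0.1],[0,0,0,0,0.3,0,0.1],[0,0,0,0,0,0,0.1],[0,0,0,0,0,0,-1],[0,0,0,0,0,0,-1],[0,0,0,0,0,0,-1],[0,0,0,0,0,0,-1]]' 25
python3 -m crank '[[0,0,0,0,0,0,-1],[0,0,0,0,0,0,-1],[0,0,0,0,0,0,-1],[0,0,0,0,0,0,-1],[0,0,0,0,0,0,-1],[0,0,0,0,0,0,-1],[0,0,0,0,0,0,-1],[0,0,0,0,0,0,-1],[0,0,0,0,0,0,-1],[0,0,0,0,0,0,-1]]' 25
python3 - <<'E'
from fit import *
delta(0,64,150)
crop(cams.grab_frame('wrist'),120,100,520,400,2,'w3.png')
E
```

```text
clock: 4.42
eef_pos: [534.2, -65.5, 149.4]
tcp_rot: [-1.576, 0.003, 1.78]
contact_force: [0.9, -1.2, -3.7]
opening: 0.18
clock: 5.25
eef_pos: [534.2, -65.5, 149.3]
tcp_rot: [-1.577, 0.004, 1.78]
contact_force: [0.5, -0.6, -2.8]
opening: 0.18
rack pos now [  2.3 -42.2 149.3] yaw -0.02973573347362901 tool delta cm [10.62 -0.11  0.23]
F rack [ 0.4 -0.7 -2.8] clock 5.25 op 0.18
```

View pics/w3.png

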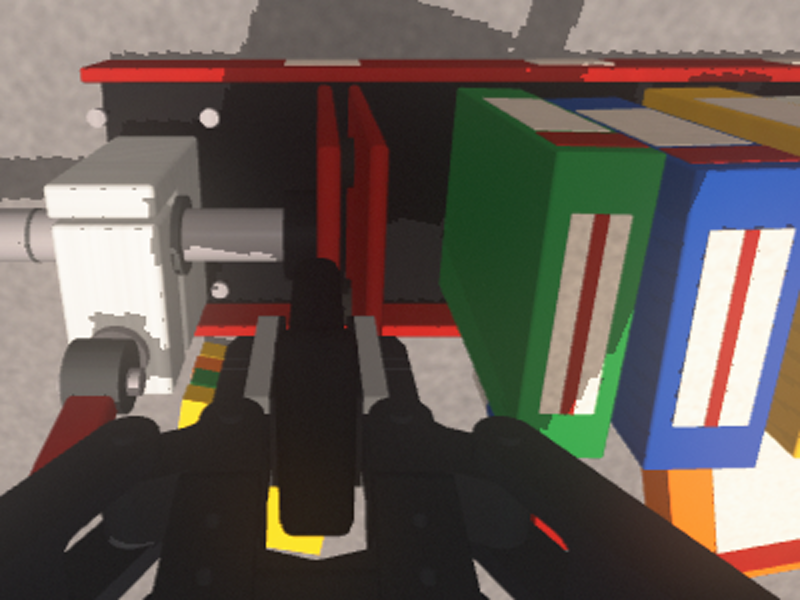

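```bash

for i in 1; do python3 -m crank '[[0,0,0,0.2,0,0,-1],[0,0,0,0.3,0,0,-1],[0,0,0,0.3,0,0,-1],[0,0,0,0.3,0,0,-1],[0,0,0,0.3,0,0,-1],[0,0,0,0.3,0,0,-1],[0,0,0,0.3,0,0,-1],[0,0,0,0.3,0,0,-1],[0,0,0,0.3,0,0,-1],[0,0,0,0.3,0,0,-1]]'; done
python3 - <<'E'
from fit import *
delta(2,64,150)
E
```

```text
clock: 6.13
eef_pos: [530.1, -46.0, 149.4]
tcp_rot: [-1.578, 0.021, 1.782]
contact_force: [1.3, -6.8, -3.4]
opening: 0.183
rack pos now [  2.3 -22.3 149.4] yaw 0.12103160811847147 tool delta cm [ 8.63 -0.25  0.01]
F rack [-0.2 -6.9 -3.4] clock 6.13 op 0.183
```

```bash

python3 -m crank '[[0,0,-0.3,0.3,0,0,-1],[0,0,-0.3,0.3,0,0,-1],[0,0,-0.3,0.3,0,0,-1],[0,0,-0.3,0.3,0,0,-1],[0,0,-0.3,0.3,0,0,-1],[0,0,-0.3,0.3,0,0,-1],[0,0,-0.2,0.3,0,0,-1],[0,0,-0.2,0.3,0,0,-1],[0,0,-0.2,0.3,0,0,-1],[0,0,-0.2,0.3,0,0,-1]]'
python3 - <<'E'
from fit import *
delta(2,64,150); print(r.sense()['tcp_rot'])
crop(cams.grab_frame('wrist'),120,100,520,400,2,'w4.png')
E
```

```text
clock: 6.97
eef_pos: [525.7, -25.5, 149.4]
tcp_rot: [-1.58, -0.008, 1.785]
contact_force: [2.1, -8.2, -4.1]
opening: 0.18
rack pos now [  2.3  -1.3 149.4] yaw 0.2975722867752211 tool delta cm [ 6.53 -0.01 -0.  ]
F rack [ 0.4 -8.4 -4.1] clock 6.97 op 0.18
[-1.57970275 -0.0080606   1.78540003]
```

View pics/w4.png

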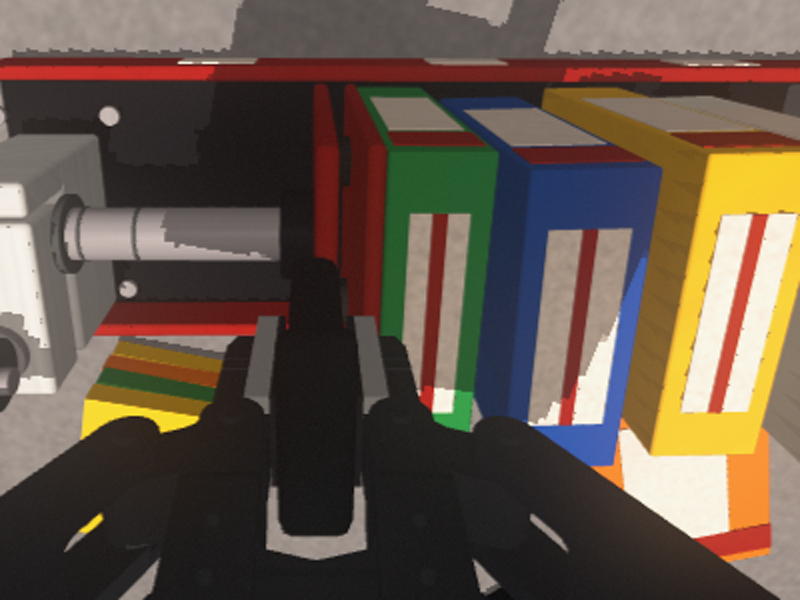

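```bash

python3 -m crank '[[0.1,0.1,0,0.3,0,0,-1],[0.1,0.1,-0.1,0.3,0,0,-1],[0.1,0.1,-0.1,0.3,0,0,-1],[0.1,0.1,-0.1,0.3,0,0,-1],[0.1,0.1,-0.1,0.3,0,0,-1],[0.1,0,-0.1,0.3,0,0,-1],[0.1,0,-0.1,0.3,0,0,-1],[0.1,0,-0.1,0.3,0,0,-1],[0.1,0,-0.1,0.3,0,0,-1],[0,0,-0.1,0.3,0,0,-1]]'
python3 -m crank '[[0,0,-0.1,0.3,0,0,-1],[0,0,-0.1,0.3,0,0,-1],[0,0,-0.1,0.3,0,0,-1],[0,0,-0.1,0.3,0,0,-1],[0,0,-0.1,0.3,0,0,-1],[0,0,-0.1,0.3,0,0,-1],[0,0,-0.1,0.3,0,0,-1],[0,0,-0.1,0.3,0,0,-1],[0,0,-0.1,0.3,0,0,-1],[0,0,-0.1,0.3,0,0,-1]]'
python3 - <<'E'
from fit import *
delta(2,64,150); print(r.sense()['tcp_rot'])
crop(cams.grab_frame('wrist'),120,100,520,400,2,'w5.png')
E
```

```text
clock: 7.85
eef_pos: [521.7, -8.0, 149.4]
tcp_rot: [-1.564, -0.001, 1.782]
contact_force: [2.2, -9.8, -4.3]
opening: 0.183
clock: 8.68
eef_pos: [518.5, 6.9, 149.4]
tcp_rot: [-1.566, 0.009, 1.787]
contact_force: [2.2, -10.9, -4.5]
opening: 0.184
rack pos now [  2.   31.9 149.4] yaw 0.3683533611520744 tool delta cm [ 3.21 -0.09 -0.02]
F rack [ -0.1 -11.1  -4.5] clock 8.68 op 0.184
[-1.56649162  0.008574    1.78663539]
```

View pics/w5.png

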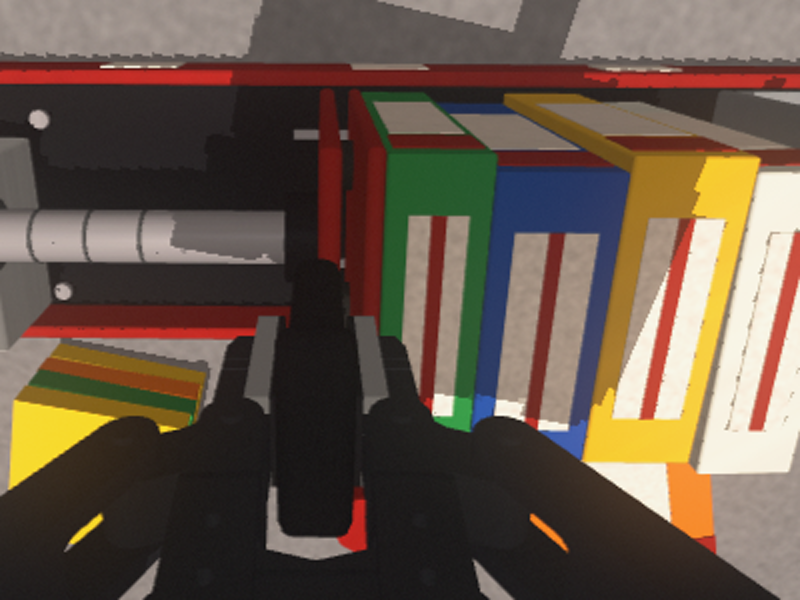

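```bash

python3 -m crank '[[0,0.1,-0.1,0.3,0,0,-1],[0,0.1,-0.2,0.3,0,0,-1],[0,0.1,-0.2,0.3,0,0,-1],[0,0.1,-0.2,0.3,0,0,-1],[0,0.1,-0.2,0.3,0,0,-1],[0,0,-0.2,0.3,0,0,-1],[0,0,-0.2,0.3,0,0,-1],[0,0,-0.1,0.3,0,0,-1],[0,0,-0.1,0.3,0,0,-1],[0,0,-0.1,0.3,0,0,-1]]'
python3 - <<'E'
from fit import *
delta(2,64,150); print(r.sense()['tcp_rot'])
crop(cams.grab_frame('wrist'),120,100,520,400,2,'w6.png')
E
```

```text
clock: 9.57
eef_pos: [515.8, 19.9, 149.4]
tcp_rot: [-1.569, 0.01, 1.784]
contact_force: [1.7, -11.9, -3.6]
opening: 0.178
rack pos now [  2.   45.1 149.4] yaw 0.2036692087923626 tool delta cm [ 1.89 -0.08 -0.  ]
F rack [ -0.8 -12.   -3.6] clock 9.57 op 0.178
[-1.56876072  0.01029229  1.78376111]
```

View pics/w6.png

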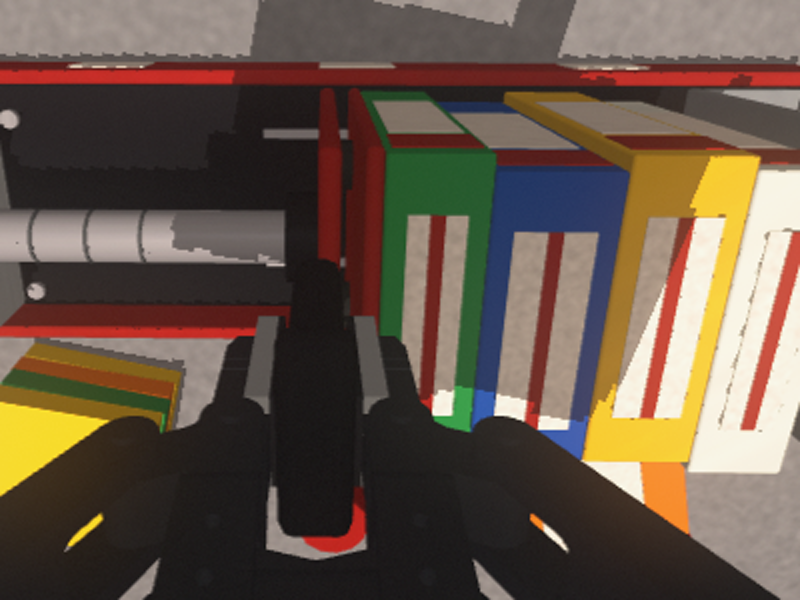

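```bash

python3 -m crank '[[0,0.1,-0.1,0.3,0,0,-1],[0,0.1,-0.2,0.3,0,0,-1],[0,0,-0.2,0.3,0,0,-1],[0,0,-0.2,0.3,0,0,-1],[0,0,-0.2,0.3,0,0,-1],[0,0,-0.2,0.3,0,0,-1],[0,0,-0.2,0.3,0,0,-1],[0,0,-0.2,0.3,0,0,-1],[0,0,-0.2,0.25,0,0,-1],[0,0,-0.2,0.25,0,0,-1]]'
python3 - <<'E'
from fit import *
delta(2,64,150); print(r.sense()['tcp_rot'])
E
```

```text
clock: 10.45
eef_pos: [513.3, 31.9, 149.4]
tcp_rot: [-1.571, 0.006, 1.786]
contact_force: [2.3, -11.9, -2.9]
opening: 0.177
rack pos now [  2.   57.4 149.4] yaw 0.34720304873864904 tool delta cm [ 0.66 -0.07 -0.  ]
F rack [ -0.3 -12.1  -2.9] clock 10.45 op 0.177
[-1.57063371  0.00643387  1.78626625]
```

```bash

python3 -m crank '[[0,0.1,-0.2,0.22,0,0,-1],[0,0.1,-0.2,0.22,0,0,-1],[0,0,-0.2,0.22,0,0,-1],[0,0,-0.2,0.22,0,0,-1],[0,0,-0.2,0.22,0,0,-1],[0,0,-0.2,0.22,0,0,-1],[0,0,-0.2,0.22,0,0,-1],[0,0,-0.2,0.22,0,0,-1],[0,0,-0.2,0.22,0,0,-1],[0,0,-0.2,0.22,0,0,-1]]'
python3 - <<'E'
from fit import *
delta(2,64,150); print(r.sense()['tcp_rot'])
crop(cams.grab_frame('wrist'),120,100,520,400,2,'w7.png')
E
```

```text
clock: 11.28
eef_pos: [512.2, 37.0, 149.4]
tcp_rot: [-1.573, -0.0, 1.788]
contact_force: [3.1, -12.1, -4.7]
opening: 0.181
rack pos now [  2.   62.6 149.4] yaw 0.45039100465470483 tool delta cm [ 0.14 -0.06  0.  ]
F rack [  0.5 -12.5  -4.7] clock 11.28 op 0.181
[-1.57251656e+00 -3.12139733e-05  1.78806722e+00]
```

View pics/w7.png

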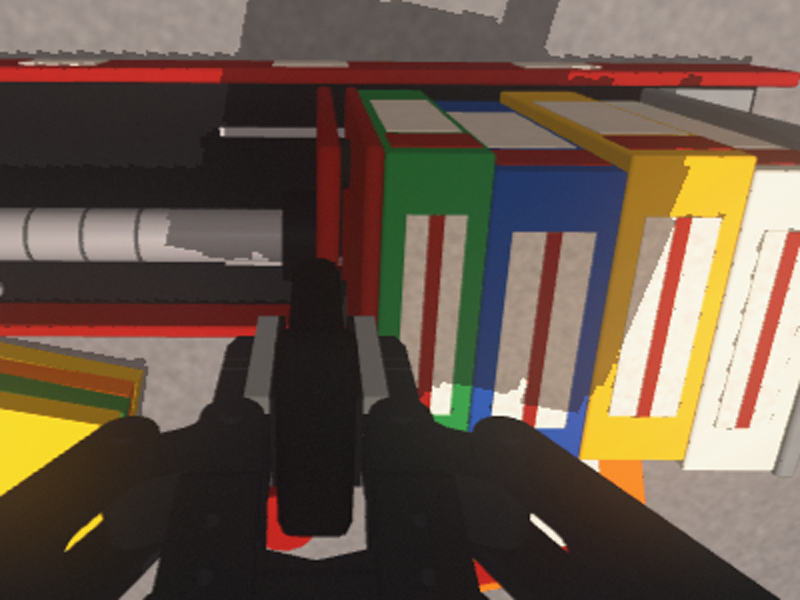

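```bash

python3 -m crank '[[0,0.1,0,0.22,0,0,-1],[0,0.1,0,0.22,0,0,-1],[0,0.1,0,0.22,0,0,-1],[0,0,-0.1,0.22,0,0,-1],[0,0,-0.1,0.22,0,0,-1],[0,0,-0.1,0.22,0,0,-1],[0,0,-0.1,0.22,0,0,-1],[0,0,-0.1,0.22,0,0,-1],[0,0,-0.1,0.22,0,0,-1],[0,0,-0.1,0.22,0,0,-1]]'
python3 - <<'E'
from fit import *
delta(2,64,150); print(r.sense()['tcp_rot'])
E
```

```text
clock: 12.17
eef_pos: [512.0, 38.3, 149.4]
tcp_rot: [-1.574, 0.023, 1.789]
contact_force: [3.9, -15.3, -4.3]
opening: 0.186
rack pos now [  2.1  63.9 149.4] yaw 0.5138484164852173 tool delta cm [ 0.01 -0.06  0.01]
F rack [  0.6 -15.8  -4.3] clock 12.17 op 0.186
[-1.57426365  0.02320604  1.78917476]
```

```bash

python3 -m crank '[[0.1,0.2,-0.4,0.24,0,0,-1],[0.1,0.1,-0.4,0.24,0,0,-1],[0,0.1,-0.4,0.24,0,0,-1],[0,0,-0.3,0.25,0,0,-1],[0,0,-0.3,0.26,0,0,-1],[0,0,-0.3,0.27,0,0,-1],[0,0,-0.3,0.27,0,0,-1],[0,0,-0.3,0.27,0,0,-1],[0,0,-0.3,0.27,0,0,-1],[0,0,-0.3,0.27,0,0,-1]]'
python3 - <<'E'
from fit import *
delta(2,64,150); print(r.sense()['tcp_rot'])
crop(cams.grab_frame('wrist'),120,100,520,400,2,'w8.png')
E
```

```text
clock: 13.0
eef_pos: [511.8, 39.2, 149.4]
tcp_rot: [-1.573, 0.006, 1.791]
contact_force: [3.3, -17.7, -4.7]
opening: 0.18
rack pos now [  2.1  64.9 149.4] yaw 0.590730491011243 tool delta cm [-0.09 -0.06  0.01]
F rack [ -0.4 -18.   -4.7] clock 13.0 op 0.18
[-1.57252725  0.00643936  1.7905166 ]
```

View pics/w8.png

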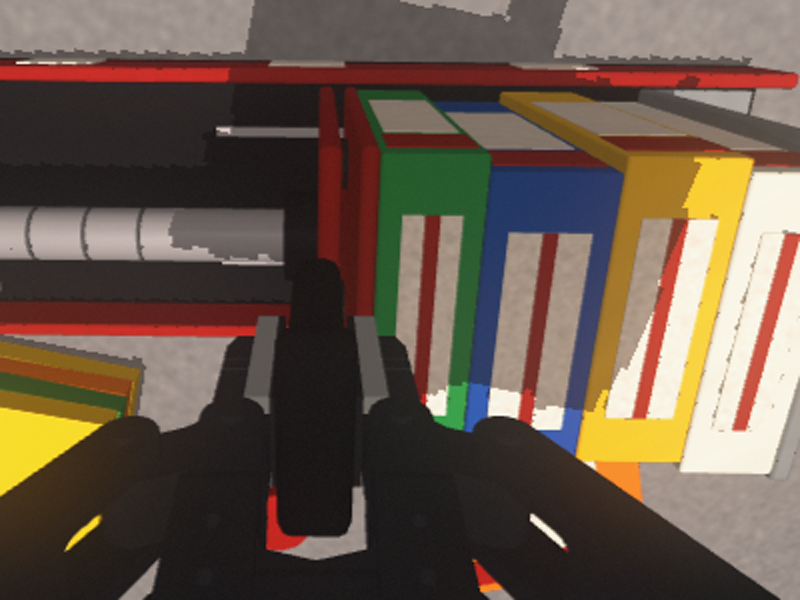

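```bash

python3 -m crank '[[0,0,0,0,0,0,0.1],[0,0,0,0,0,0,0.1],[0,0,0,0,0,0,0.1],[0,0,0,0,0,0,0.1],[0,0,0,0,-0.5,0,0.1],[0,0,0,0,-1,0,0.1],[0,0,0,0,-2,0,0.1],[0,0,0,0,-3,0,0.1],[0,0,0,0,-3,0,0.1],[0,0,0,0,-2,0,0.1]]'
python3 - <<'E'
from fit import *
delta(29,-112,260); print(r.sense()['tcp_rot'])
cv2.imwrite('pics/w9.png',cams.grab_frame('wrist'))
E
```

```text
clock: 13.88
eef_pos: [508.6, 40.2, 268.4]
tcp_rot: [-1.565, 0.005, 1.791]
contact_force: [1.0, 0.4, -0.4]
opening: 0.553
rack pos now [ -0.8  66.5 268.4] yaw 0.6064765131395404 tool delta cm [-17.88   0.92  -2.79]
F rack [ 1.   0.2 -0.4] clock 13.88 op 0.553
[-1.56506231  0.0050868   1.79079142]
```

View pics/w9.png

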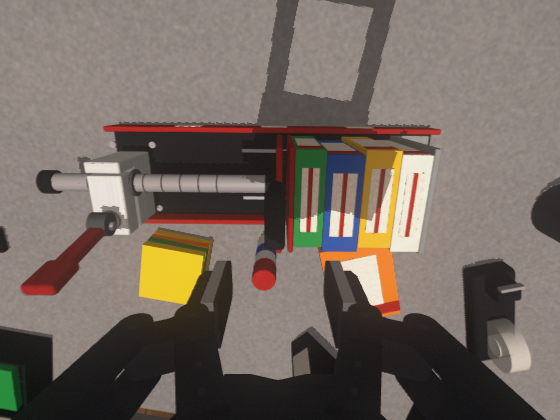

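Row appears closed and square against the divider (418,150)–(425,250). Quantify it in a crop, including the buffer gap.

```bash
python3 - <<'E'
from h import *
im=cv2.imread('pics/w9.png')
crop(im,255,120,445,262,4,'w9a.png')
E
```

```text
(no output)
```

View pics/w9a.png

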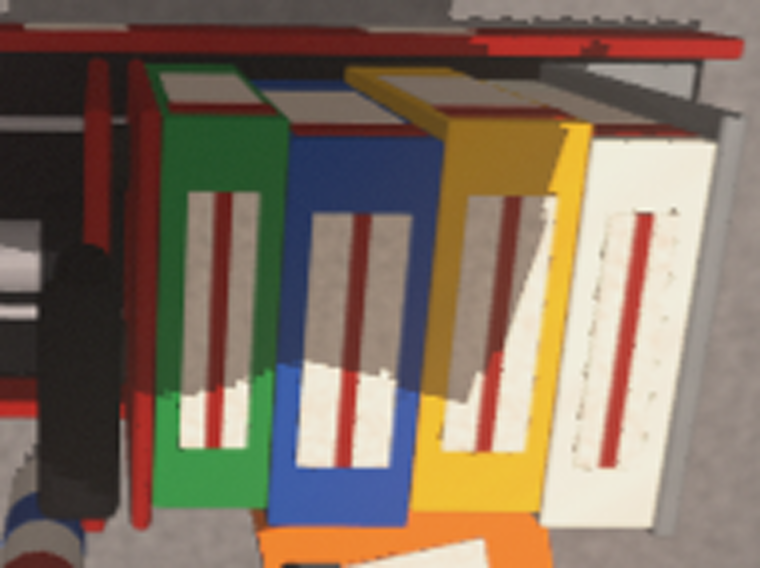

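```bash
python3 - <<'E'
from fit import *
c=cams.camera_info('wrist');K=np.array(c['intrinsics'])
def Vof(pos,rot):
    T=np.eye(4);T[:3,:3]=Ro.from_euler('xyz',rot).as_matrix();T[:3,3]=pos
    return np.linalg.inv(T@np.array(c['hand_eye']))
V1=Vof([529.848,-72.906,257.743],[-1.568404,1.0908e-3,1.7914]); s=r.sense(); V9=Vof(s['eef_pos'],s['tcp_rot'])
p=np.load('rack.npy')
for th in (-10,-5,0,5,10):
  t=np.radians(th)
  P=TR(p,[(29-q*np.sin(t),-112+dy,105+q*np.cos(t)) for q,dy in ((0,0),(62,13),(62,-13),(96,-13),(96,13))])
  print(th,proj(P,K,V1).round(0).tolist(),proj(P,K,V9).round(0).tolist())
im=cv2.imread('pics/w1.png');crop(im,160,200,260,330,4,'w1l.png')
crop(cv2.imread('pics/w9.png'),10,200,130,300,4,'w9l.png')
a=cv2.imread('pics/w1l.png');b=cv2.imread('pics/w9l.png')
h=max(len(a),len(b)); o=np.zeros((h,a.shape[1]+b.shape[1],3),np.uint8); o[:len(a),:a.shape[1]]=a;o[:len(b),a.shape[1]:]=b;cv2.imwrite('pics/lev.png',o)
E
```

```text
-10 [[214.0, 227.0], [216.0, 269.0], [184.0, 268.0], [171.0, 299.0], [207.0, 300.0]] [[104.0, 216.0], [84.0, 253.0], [53.0, 253.0], [24.0, 280.0], [59.0, 281.0]]
-5 [[214.0, 227.0], [215.0, 263.0], [183.0, 263.0], [169.0, 290.0], [206.0, 291.0]] [[104.0, 216.0], [82.0, 248.0], [51.0, 247.0], [20.0, 271.0], [55.0, 272.0]]
0 [[214.0, 227.0], [215.0, 257.0], [182.0, 257.0], [168.0, 280.0], [206.0, 280.0]] [[104.0, 216.0], [81.0, 242.0], [49.0, 242.0], [17.0, 261.0], [53.0, 262.0]]
5 [[214.0, 227.0], [215.0, 251.0], [182.0, 251.0], [167.0, 269.0], [205.0, 269.0]] [[104.0, 216.0], [79.0, 236.0], [48.0, 236.0], [14.0, 251.0], [50.0, 251.0]]
10 [[214.0, 227.0], [214.0, 244.0], [181.0, 244.0], [166.0, 257.0], [204.0, 258.0]] [[104.0, 216.0], [79.0, 230.0], [47.0, 229.0], [12.0, 240.0], [49.0, 240.0]]
```

View pics/lev.png

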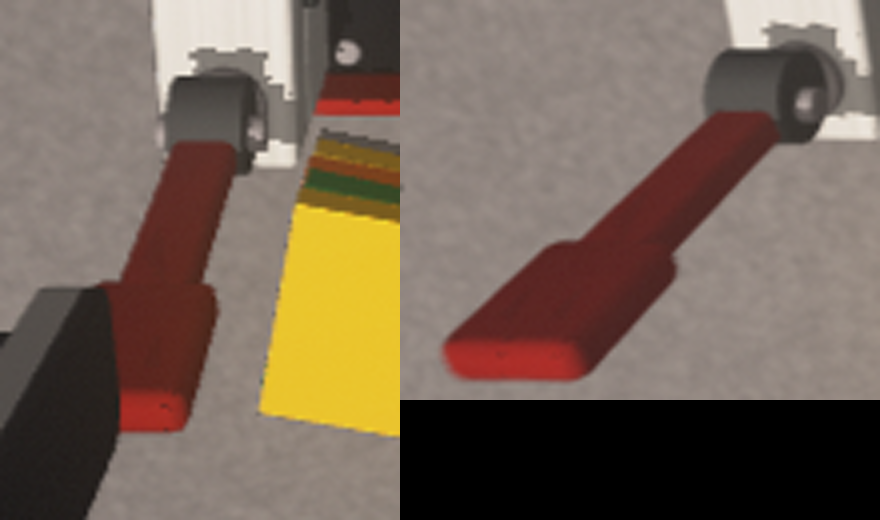

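```bash
python3 - <<'E'
from fit import *
c=cams.camera_info('wrist');K=np.array(c['intrinsics'])
def Vof(pos,rot):
    T=np.eye(4);T[:3,:3]=Ro.from_euler('xyz',rot).as_matrix();T[:3,3]=pos
    return np.linalg.inv(T@np.array(c['hand_eye']))
V1=Vof([529.848,-72.906,257.743],[-1.568404,1.0908e-3,1.7914]); s=r.sense(); V9=Vof(s['eef_pos'],s['tcp_rot'])
p=np.load('rack.npy')
for uv,V in [((224,232.5),V1),((199.5,233),V1),((111,226),V9)]: print(inv(p,back(uv,105,K,V)).round(1))
def P(px,th,q,dy,n):
    t=np.radians(th); return TR(p,[(px-q*np.sin(t)+n*np.cos(t),-112+dy,105+q*np.cos(t)+n*np.sin(t))])
def res(x):
    return np.r_[(proj(P(x[0],x[1],96,13,5),K,V1)-[206.5,307.5])[0],(proj(P(x[0],x[1],96,13,-5),K,V1)-[207,298.5])[0],
     (proj(P(x[0],x[1],96,-13,5),K,V9)-[23.5,294.5])[0],(proj(P(x[0],x[1],96,13,5),K,V9)-[56,294.5])[0],(proj(P(x[0],x[1],96,-13,-5),K,V9)-[21,286])[0],
     (proj(P(x[0],x[1],62,13,-5),K,V1)-[160+213/4,200+285/4])[0],(proj(P(x[0],x[1],62,-13,-5),K,V9)-[10+155/4,200+243/4])[0],(x[0]-34)/2]
f=least_squares(res,[33,-5]);print(f.x,f.fun.round(1))
E
```

```text
[  34.2 -102.2  105. ]
[  35.  -126.3  105. ]
[  39.8 -107.   105. ]
[41.95784763 -5.07452081] [ 1.6  4.4 -0.   2.3  3.3 -2.5  5.  -2.1  1.6 -4.8  2.5  1.2  4.  -4.4
  4. ]
```

```bash

python3 -m crank '[[0,0.6,0,-3,0,-1.5,-1],[0,0,0,-3,0,-1.5,-1],[0,0,0,-3,0,-1.5,-1],[0,0,0,-3,0,-1.5,-1],[0,0,0,-3,0,-1.3,-1],[0,0,0,-2,0,-1,-1],[0,0,0,0,0,0,-1],[0,0,0,0,0,0,-1],[0,0,0,0,0,0,-1],[0,0,0,0,0,0,-1]]'
python3 - <<'E'
from fit import *
delta(85,-112,186); s=r.sense();print(s['tcp_rot'])
cv2.imwrite('pics/w10.png',cams.grab_frame('wrist'))
E
```

```text
clock: 14.77
eef_pos: [633.2, -111.8, 285.7]
tcp_rot: [-1.584, 0.007, 1.785]
contact_force: [-0.9, 0.2, 0.7]
opening: 0.003
rack pos now [  89.5 -108.1  285.7] yaw 0.25205356788357847 tool delta cm [-0.32  9.96  0.58]
F rack [-0.9  0.4  0.7] clock 14.77 op 0.003
[-1.58402651  0.00735841  1.78460558]
```

View pics/w10.png

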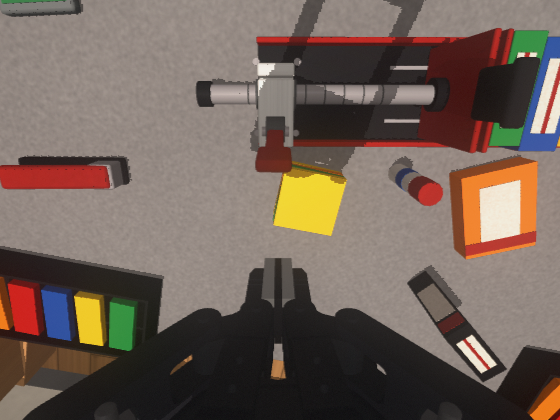

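```bash

python3 -m crank '[[0.7,0.2,-0.3,-0.3,2,0,-1],[0,0,0,0,2.5,0,-1],[0,0,0,0,2.5,0,-1],[0,0,0,0,1.5,0,-1],[0,0,0,0,0.8,0,-1],[0,0,0,0,0.3,0,-1],[0,0,0,0,0,0,-1],[0,0,0,0,0,0,-1],[0,0,0,0,0,0,-1],[0,0,0,0,0,0,-1]]'
python3 - <<'E'
from fit import *
delta(65,-112,184); s=r.sense();print(s['tcp_rot'])
crop(cams.grab_frame('wrist'),160,60,460,300,2.5,'w11.png')
crop(cams.grab_frame('scene'),180,120,360,270,4,'s11.png')
E
```

```text
clock: 15.65
eef_pos: [632.6, -109.3, 186.4]
tcp_rot: [-1.572, 0.001, 1.787]
contact_force: [-0.9, 0.4, 0.7]
opening: 0.001
rack pos now [  89.4 -105.5  186.4] yaw 0.4132330438485923 tool delta cm [-0.63  0.24  2.44]
F rack [-0.8  0.5  0.7] clock 15.65 op 0.001
[-1.57226417e+00  1.45739225e-03  1.78741869e+00]
```

View pics/w11.png

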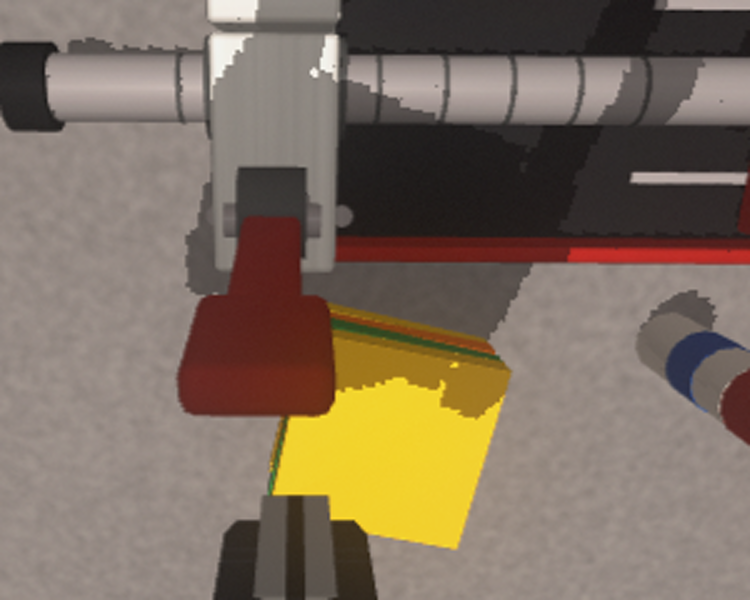

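View pics/s11.png

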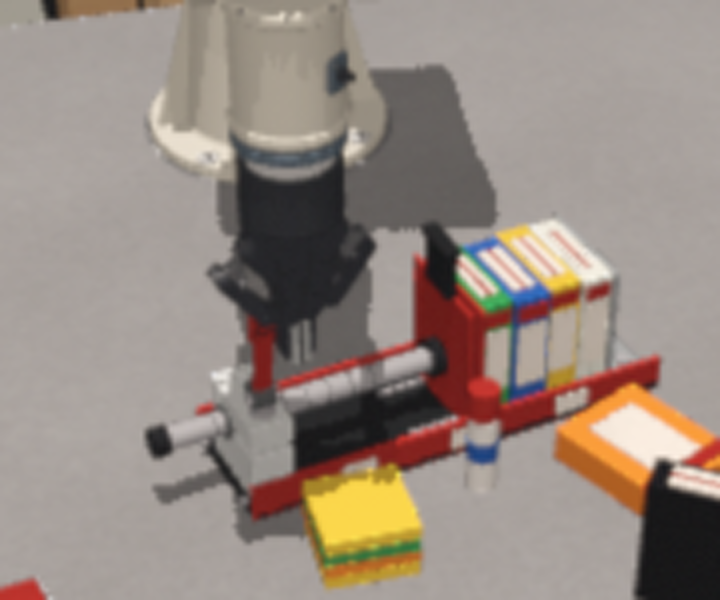

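```bash
python3 - <<'E'
from fit import *
K,V=cam('wrist');p=np.load('rack.npy')
f=lambda u,v:(160+u/2.5,60+v/2.5)
print('pivot',inv(p,back(f(344,215),105,K,V)),inv(p,back(f(230,218),105,K,V)))
for z in (195,200,205):print(z,[inv(p,back(f(*q),z,K,V)).round(1).tolist() for q in((182,412),(334,412),(185,370))])
E
```

```text
pivot [ 33.36128593 -93.82470394 105.        ] [  34.4033011  -124.47288728  105.        ]
195 [[54.4, -125.8, 195.0], [54.1, -100.2, 195.0], [46.8, -125.0, 195.0]]
200 [[52.3, -125.1, 200.0], [52.1, -100.4, 200.0], [45.1, -124.3, 200.0]]
205 [[50.3, -124.3, 205.0], [50.1, -100.7, 205.0], [43.4, -123.6, 205.0]]
```

```bash

python3 -m crank '[[0,0.4,0,-0.3,-0.2,0.8,-1],[0,0,0,-0.3,-0.2,0.8,-1],[0,0,0,0,0,0.6,-1],[0,0,0,0,0,0,-1],[0,0,0,0,0,0.3,-1],[0,0,0,0,0,0.3,-1],[0,0,0,0,0,0.3,-1],[0,0,0,0,0,0.3,-1],[0,0,0,0,0,0.3,-1],[0,0,0,0,0,0.3,-1]]'
python3 - <<'E'
from fit import *
delta(30,-112,190.7); s=r.sense();print(s['tcp_rot'])
E
```

```text
clock: 16.58
eef_pos: [594.2, -125.2, 194.3]
tcp_rot: [-1.581, 0.004, 1.779]
contact_force: [3.2, 1.0, -0.1]
opening: -0.003
rack pos now [  48.5 -113.1  194.3] yaw -0.0852965090160609 tool delta cm [0.11 0.34 1.86]
F rack [ 3.4  0.3 -0.1] clock 16.58 op -0.003
[-1.58141134  0.00376535  1.77871771]
```

```bash

python3 -m crank '[[0.1,0,0,0,0.1,0.5,-1],[0.1,0,0,0,0.1,0.5,-1],[0.1,0,0,0,0.1,0.5,-1],[0.1,0,0,0,0.1,0.5,-1],[0.1,0,0,0,0.15,0.5,-1],[0.1,0,0,0,0.2,0.5,-1],[0.1,0,0,0,0.2,0.5,-1],[0.1,0,0,0,0.25,0.5,-1],[0.1,0,0,0,0.25,0.4,-1],[0.1,0,0,0,0.3,0.4,-1]]'
python3 - <<'E'
from fit import *
delta(-5,-112,173); s=r.sense();print(s['tcp_rot'])
crop(cams.grab_frame('wrist'),160,60,460,300,2.5,'w12.png')
E
```

```text
clock: 17.42
eef_pos: [554.8, -134.2, 184.0]
tcp_rot: [-1.59, 0.008, 1.777]
contact_force: [4.2, 3.6, 10.9]
opening: 0.004
rack pos now [   8.1 -113.7  184. ] yaw -0.1625180026759807 tool delta cm [0.18 1.07 1.33]
F rack [ 4.8  2.7 10.9] clock 17.42 op 0.004
[-1.590064    0.00828032  1.77736994]
```

View pics/w12.png

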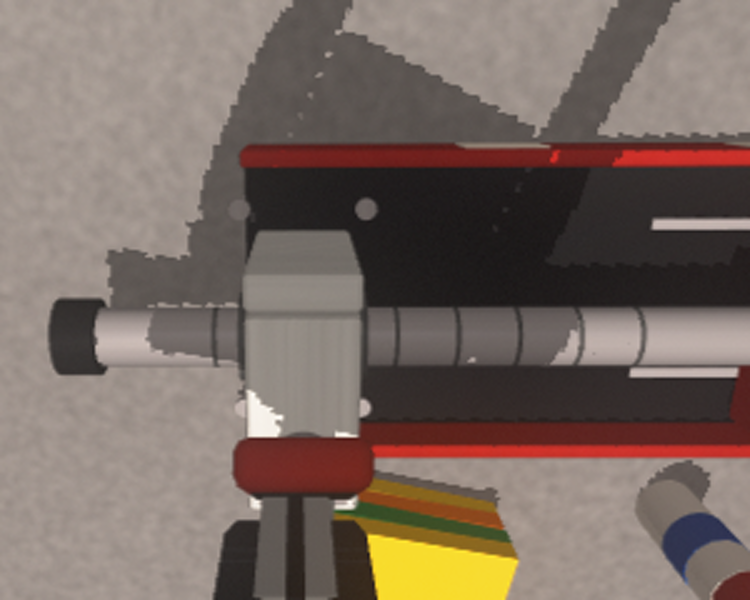

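```bash

python3 -m crank '[[0.4,0,0,0.05,0.4,0.4,-1],[0.4,0,0,0.05,0.4,0.4,-1],[0.4,0,-0.1,0.05,0.4,0.4,-1],[0.4,0,-0.1,0.05,0.45,0.35,-1],[0.4,0,-0.1,0,0.45,0.35,-1],[0.4,0,-0.1,0,0.45,0.35,-1],[0.4,0,-0.1,0,0.45,0.3,-1],[0.3,0,-0.1,0,0.45,0.3,-1],[0.3,0,-0.1,0,0.45,0.25,-1],[0.3,0,-0.1,0,0.45,0.25,-1]]'
python3 - <<'E'
from fit import *
delta(-18,-112,158); s=r.sense();print(s['tcp_rot'])
crop(cams.grab_frame('wrist'),160,60,460,300,2.5,'w13.png')
E
```

```text
clock: 18.3
eef_pos: [526.2, -141.0, 150.9]
tcp_rot: [-1.544, 0.002, 1.777]
contact_force: [4.0, 1.8, 3.6]
opening: -0.0
rack pos now [ -21.3 -114.4  150.9] yaw -0.2067637892992309 tool delta cm [ 0.24 -0.72 -0.31]
F rack [4.2 0.9 3.6] clock 18.3 op -0.0
[-1.54376488  0.001802    1.7765977 ]
```

View pics/w13.png

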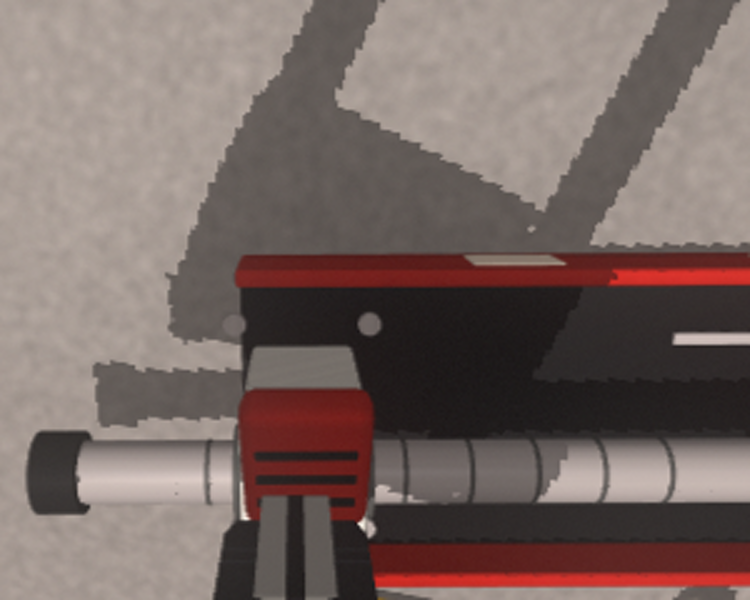

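```bash

python3 -m crank '[[-0.1,0,0,0.05,0.3,0.15,-1],[-0.1,0,0,0.05,0.3,0.15,-1],[-0.1,0,0,0.05,0.3,0.1,-1],[-0.1,0,0,0.05,0.3,0.1,-1],[-0.1,0,0,0,0.3,0.1,-1],[-0.1,0,0,0,0.25,0.1,-1],[-0.1,0,0,0,0.2,0,-1],[-0.1,0,0,0,0.2,0,-1],[0,0,0,0,0,0,-1],[0,0,0,0,0,0,-1]]'
python3 - <<'E'
from fit import *
delta(-31,-112,121); s=r.sense();print(s['tcp_rot'])
crop(cams.grab_frame('wrist'),160,60,460,300,2.5,'w14.png')
E
```

```text
clock: 19.18
eef_pos: [510.7, -140.6, 123.5]
tcp_rot: [-1.547, -0.002, 1.777]
contact_force: [-0.5, 0.4, -0.4]
opening: 0.003
rack pos now [ -36.3 -110.8  123.5] yaw -0.17691875128096513 tool delta cm [-0.12  0.24 -0.54]
F rack [-0.4  0.5 -0.4] clock 19.18 op 0.003
[-1.54665286e+00 -1.77710970e-03  1.77711860e+00]
```

View pics/w14.png

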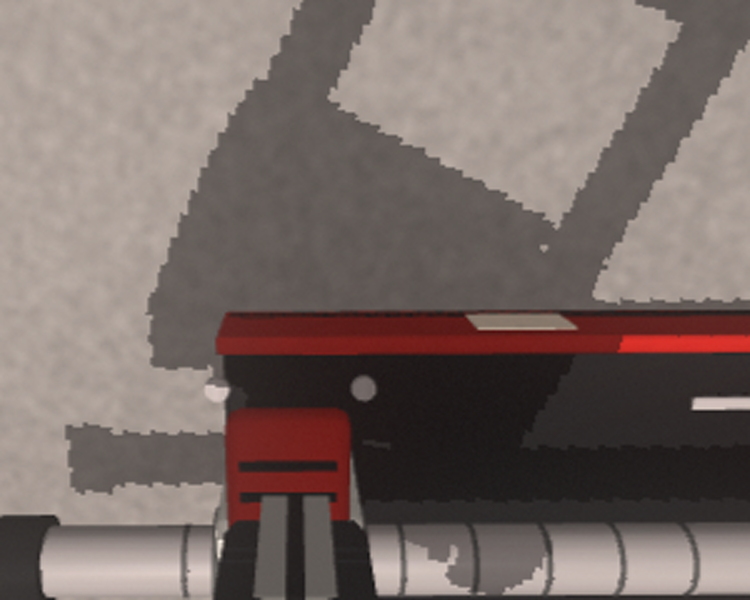

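```bash

python3 -m crank '[[-0.3,0,0,0,0.1,0,-1],[-0.3,0,0,0,0.1,0,-1],[-0.3,0,0,0,0.1,0,-1],[-0.1,0,0,0,0.1,0,-1],[0,0,0,0,0.12,0,-1],[0,0,0,0,0.12,0,-1],[0,0,0,0,0.12,0,-1],[0,0,0,0,0.12,0,-1],[0,0,0,0,0.12,0,-1],[0,0,0,0,0.12,0,-1]]'
python3 - <<'E'
from fit import *
delta(-31,-112,121); s=r.sense();print(s['tcp_rot'])
E
```

```text
clock: 20.07
eef_pos: [511.1, -140.7, 121.9]
tcp_rot: [-1.569, -0.001, 1.778]
contact_force: [-4.0, 0.4, 14.5]
opening: -0.003
rack pos now [ -36.  -111.   121.9] yaw -0.15483041453902047 tool delta cm [-0.1   0.09 -0.5 ]
F rack [-3.8  1.2 14.5] clock 20.07 op -0.003
[-1.56921751e+00 -8.43650731e-04  1.77750411e+00]
```

```bash

python3 -m crank '[[0,0,0,0,-0.3,0,-1],[0,0,0,0,-0.6,0,-1],[0,0,0,0,-1.5,0,-1],[0,0,0,0,-3,0,-1],[0,0,0,0,-3.5,0,-1],[0,0,0,0,-3.5,0,-1],[0,0,0,2,-2,-1,-1],[0,0,0,2,0,-1,-1],[0,0,0,2,0,-1,-1],[0,0,0,2,0,-1,-1]]'
python3 -m crank '[[0,0,0,2,0,-0.5,-1],[0,0,0,2,0,0,-1],[0,0,0,2,0,0,-1],[0,0,0,1,0,0,-1],[0,0,0,0,0,0,-1],[0,0,0,0,0,0,-1],[0,0,0,0,0,0,-1],[0,0,0,0,0,0,-1],[0,0,0,0,0,0,-1],[0,0,0,0,0,0,-1]]'
python3 - <<'E'
from fit import *
delta(0,64,260); s=r.sense();print(s['tcp_rot'])
crop(cams.grab_frame('wrist'),60,40,460,340,2,'w15.png')
crop(cams.grab_frame('scene'),180,120,360,270,4,'s15.png')
E
```

```text
clock: 20.9
eef_pos: [534.3, -54.8, 277.4]
tcp_rot: [-1.575, 0.001, 1.772]
contact_force: [-0.5, -0.7, 0.3]
opening: -0.003
clock: 21.73
eef_pos: [527.1, 18.4, 280.5]
tcp_rot: [-1.582, 0.002, 1.774]
contact_force: [-0.4, 0.5, -0.5]
opening: 0.003
rack pos now [ 12.8  41.3 280.5] yaw -0.33620818048581214 tool delta cm [2.26 2.03 1.31]
F rack [-0.3  0.6 -0.5] clock 21.73 op 0.003
[-1.58158523  0.00191562  1.77433847]
```

View pics/w15.png

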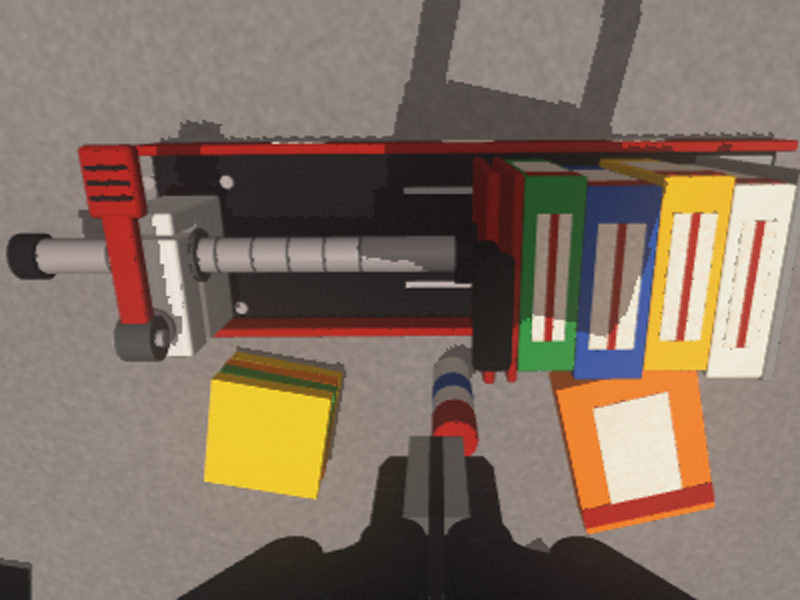

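View pics/s15.png

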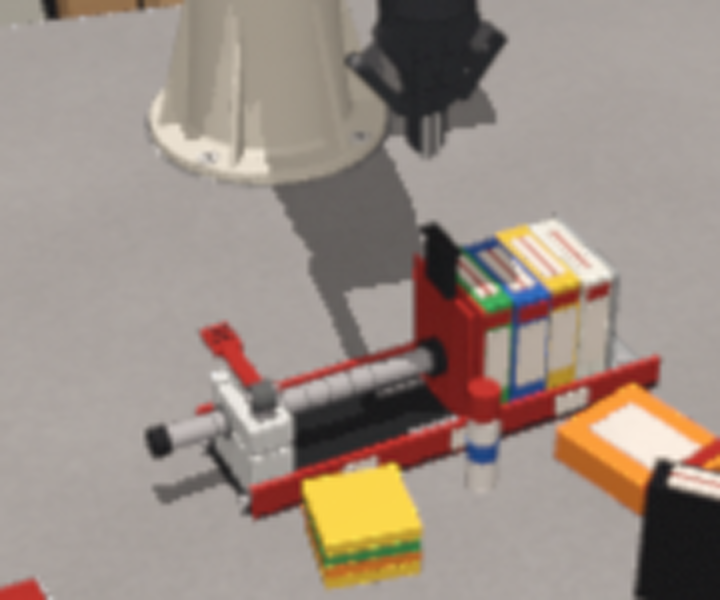

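```bash
python3 - <<'E'
from h import *
im=cv2.imread('pics/w15.png'); crop(im,455,140,800,390,2.3,'w15a.png')
E
```

```text
(no output)
```

View pics/w15a.png

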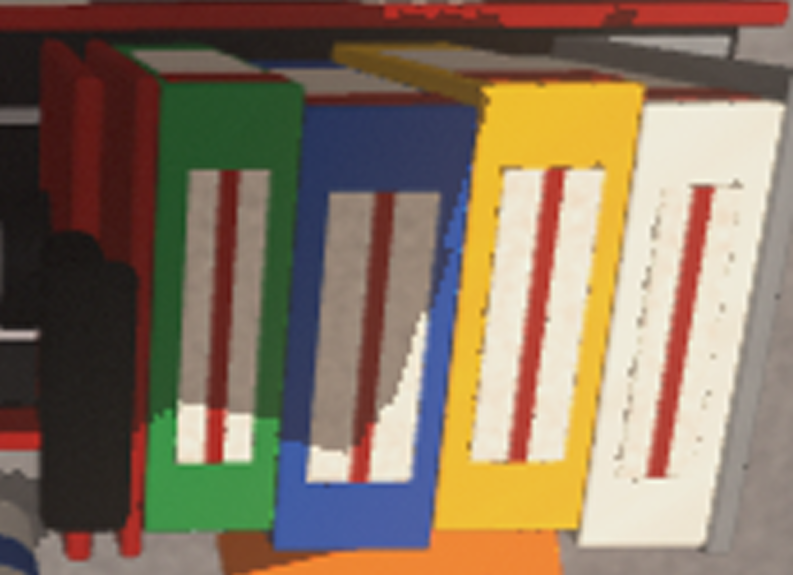

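```bash

python3 -m crank '[[0.5,-0.3,0,2.2,0,1.2,-1],[0,0,0,0,1,0,-1],[0,0,0,0,2,0,-1],[0,0,0,0,2,0,-1],[0,0,0,0,1.5,0,-1],[0,0,0,0,0,0,-1],[0,0,0,0,0,0,-1],[0,0,0,0,0,0,-1],[0,0,0,0,0,0,-1],[0,0,0,0,0,0,-1]]'
python3 - <<'E'
from fit import *
delta(2,64,205); s=r.sense();print(s['eef_pos'],s['tcp_rot'])
im=cams.grab_frame('wrist');cv2.imwrite('pics/w16.png',im); crop(im,230,120,390,240,5,'w16a.png')
im=cv2.imread('pics/w1.png');crop(im,270,130,330,190,10,'w1c.png')
E
```

```text
clock: 22.67
eef_pos: [513.2, 35.8, 214.6]
tcp_rot: [-1.577, 0.003, 1.778]
contact_force: [-0.1, 0.1, 0.0]
opening: -0.003
rack pos now [  2.8  61.2 214.6] yaw -0.14735205461289524 tool delta cm [0.28 0.96 0.09]
F rack [-0.1  0.1  0. ] clock 22.67 op -0.003
[513.22465749  35.78752933 214.63586803] [-1.57718613  0.00325088  1.77763463]
```

View pics/w16a.png

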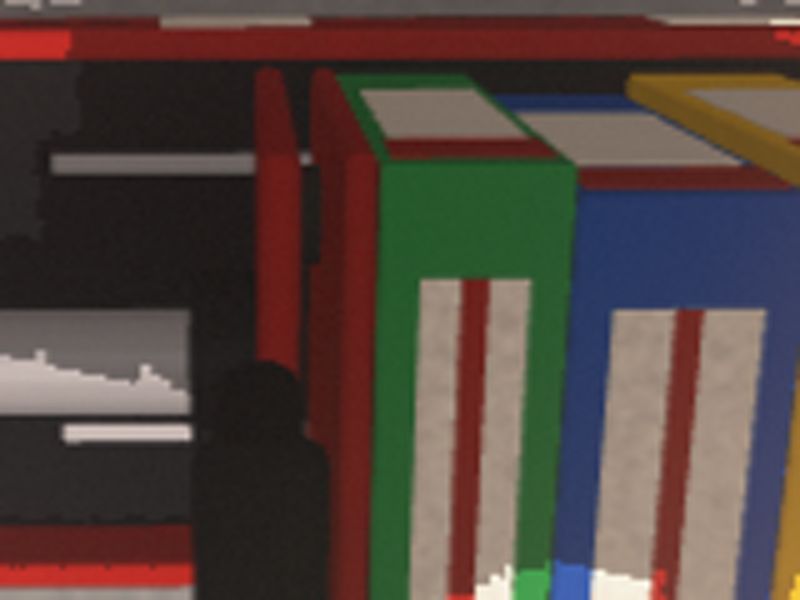

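View pics/w1c.png

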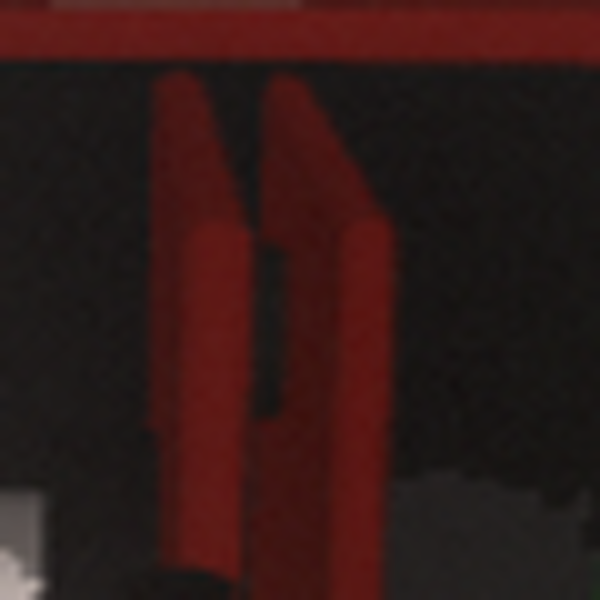

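```bash
python3 - <<'E'
from fit import *
p=np.load('rack.npy'); K,V=cam('wrist')
c=cams.camera_info('wrist')
T=np.eye(4);T[:3,:3]=Ro.from_euler('xyz',[-1.568404,1.0908e-3,1.7914]).as_matrix();T[:3,3]=[529.848,-72.906,257.743]
V1=np.linalg.inv(T@np.array(c['hand_eye']))
for V_,f,A in ((V,lambda u,v:(230+u/5,120+v/5),[(257,190),(300,190),(344,190),(378,190)]),(V1,lambda u,v:(270+u/10,130+v/10),[(183,250),(251,250),(340,250),(396,250)])):
    q=[inv(p,back(f(*a),132,K,V_)) for a in A]; print(np.array(q).round(1)[:,:2].tolist(), q[3][1]-q[1][1])
E
```

```text
[[-44.4, 62.5], [-44.4, 68.4], [-44.4, 74.4], [-44.4, 79.0]] 10.655872593784963
[[-46.9, -41.6], [-47.0, -36.0], [-47.1, -28.7], [-47.1, -24.1]] 11.877990853013866
```

```bash

python3 -m crank '[[0,0,0,0,-2,0,-1],[0,0,0,0,-3,0,-1],[0,0,0,0,-3,0,-1],[0,0,0,0,-2,0,-1],[0,0,0,0,0,0,-1],[0,0,0,0,0,0,-1],[0,0,0,0,0,0,-1],[0,0,0,0,0,0,-1],[0,0,0,0,0,0,-1],[0,0,0,0,0,0,-1]]'
python3 - <<'E'
from h import *
im=cams.grab_frame('top'); a=cv2.imread('pics/top0.png')
crop(im,120,130,420,300,2.6,'t17.png'); print(r.sense()['contact_force'], order.sign_off())
E
```

```text
clock: 23.55
eef_pos: [512.0, 35.8, 319.9]
tcp_rot: [-1.579, 0.004, 1.778]
contact_force: [0.0, -0.0, -1.2]
opening: 0.001
the job is handed in; nothing more can be done
[-0.03877959 -0.93309108 -0.12068279] None
```

View pics/t17.png

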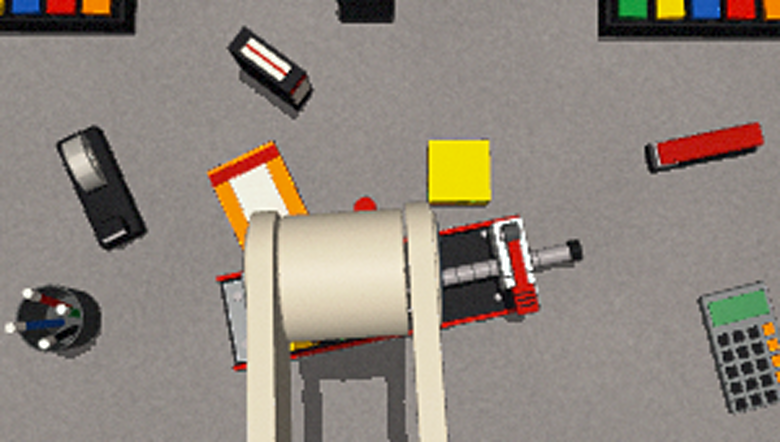

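I closed up the row and locked it. The job was handed in at about 23.6 s of the 72 s allowed.

- **Row:** I held the stop's grip and slid it about 107 mm until the row met the divider. The reading peaked at 18 N, including about 6 N of slide friction. In the last close view all four cartons stand square and show no gaps between each other, the stop or the divider.
- **Stop pressure:** With the gripper off, the pressure plate measured 10.7 mm ahead of the carrier, against 11.9 mm at the start. That is about 1.2 mm of buffer compression, or roughly 6 N still on the cartons. It rests on pixel measurements good to about half a millimetre.
- **Lever:** I swung it over to the rack's −x with shut fingertips, with readings of about 12 N at most. It snapped over by itself, and I then pressed it to its end stop with about 15 N. The fingertips stood 111 mm above the counter there, matching a level lever, whose top face should be at about 110 mm.
- **Rest of the counter:** In the last top picture the bystanders are where they were, judged by eye. The arm hides part of the tray, the glue stick and the spare carton there, but an earlier wrist picture, taken after the lever was closed, showed them undisturbed. The robot was clear of everything at hand-in.

None of the final checks failed. My first two lever-pivot estimates were off by up to 8 mm and were replaced with a closer view before I touched the lever.

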